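Clear the scale pan and tare it

TASK

Use the scraper block to push all five rock chips off the scale's pan, out through its open end into the white catch tray, without touching the chips with the gripper. Stand the scraper upright on the bare shelf and let go of it; then press the wide tare button fully down and release it. Do not press the narrow button, and leave the cave, the feeding ring and the jar where they are.

Things in the scene. Friction and masses are not known exactly. Their poses are not given: they have to be found in the camera images.
- scale: Grey bench scale, fixed. Origin on the shelf (z = 0) under the pan's centre; x runs from the front panel to the back, y along the pan towards its open end. The panel in front of the pan (x -125 to -60 mm, y -75 to +75 mm, 22 mm high) has a dark display between two push buttons at x = -93, y = -46 and +46 mm; which button is on which side varies.
- pan (a point): Centre of the upper face of the steel pan's floor, 36 mm above the shelf, axes as the scale's. The pan is 120 (x) by 170 (y) mm, with walls 4 mm thick and 10 mm high above the floor at x = -60, x = +60 and y = -85 mm (112 mm clear between the two long walls); the end at y = +85 mm is open and overhangs the tray by 6 mm.
- tray: White open plastic catch tray, fixed, 150 (x) by 130 (y) by 26 mm high, walls and floor 3 mm, just beyond and below the open end of the pan (its centre 144 mm along the scale's +y from the scale's origin, same axes). Origin: centre of its underside.
- scraper: Loose scraper block, about 140 g, standing upright on the shelf: a white foot 100 (x) by 32 (y) by 22 mm high, whose long upright sides are the pushing faces, and on its middle a black grip 60 (x) by 20 (y) mm reaching from 22 to 66 mm height. Origin: centre of its underside. Grip it across y.
- tare_top (a point): Centre of the top of the tare button: the wider of the two round black buttons on the panel, 28 mm across (moves down with it).
- tare (a joint): Travel of the tare button in m: 0 up, 0.006 fully down; spring return, about 5 N fully down.
- unit_top (a point): Centre of the top of the other button, narrower, 14 mm across (travel 4 mm): not to be pressed.
- unit (a joint): Travel of the narrow button in m: 0 up, 0.004 fully down.
- jar: Empty glass specimen jar, 68 mm across, 85 mm high. Bystander. Origin: centre of its underside.
- feeding_ring: White plastic feeding ring lying flat, 90 mm across, 12 mm high. Bystander. Origin: centre of its underside.
- cave: Black ceramic rock cave, about 110 x 120 mm, 95 mm high. Bystander. Origin: centre of its underside.
- chip0: Loose dark lava rock chip, 21 x 15 x 12 mm, 12 g, starting on the pan. Origin: centre of the side it lies on at the start.
- chip1: Loose dark lava rock chip, 19 x 17 x 11 mm, 12 g, starting on the pan. Origin: centre of the side it lies on at the start.
- chip2: Loose dark lava rock chip, 20 x 14 x 13 mm, 12 g, starting on the pan. Origin: centre of the side it lies on at the start.
- chip3: Loose dark lava rock chip, 20 x 16 x 11 mm, 12 g, starting on the pan. Origin: centre of the side it lies on at the start.
- chip4: Loose dark lava rock chip, 18 x 15 x 12 mm, 12 g, starting on the pan. Origin: centre of the side it lies on at the start.

How it is judged:
By the outcome, as a careful person would: the job done as asked, in the order asked, and still so for the second after the job is handed in, with the robot touching nothing.
It also fails if it takes over 58 s, if anything falls off the work surface, if the arm or the gripper's body presses on something with over 40 N, if the wrist force passes 120 N, or if a joint passes its speed limit or range.

ROBOT

A 7-joint arm with a two-finger parallel gripper is mounted at the origin on the work surface. World frame = base frame: x ahead of the robot, y to its left, z up, the work surface at z = 0. Lengths are in m, angles in rad, forces in N, time in s.
With the tool pointing down it reaches from about 0.4 to 0.875 m from the base axis. Payload 19.3 kg.
Tool frame: the origin (TCP) lies at the very end of the fingers, on their centre line; the grasp point (between the pads) lies 19 mm behind it; z points along the fingers, y is the line along which they close (so a half turn about z gives the same grasp; the last joint's range is limited). The gripper opens to 85 mm and grips with 20 to 120 N. Pads are 22 mm wide; open, the fingers measure 114 mm over their backs; the gripper's body (76 mm by 85 mm) begins 54 mm behind the grasp point. The pads swing forward as they close: fully open they stand 13 mm farther back than shut.
Start: joints at [-1.282, 0.521, -0.036, 1.599, 0.021, 1.021, -0.113], TCP at [0.219, 0.585, 0.231] pointing down, gripper open.
Joint ranges: [-2.91, 2.91], [-0.3, 2.13], [-1.5, 1.42], [0.17, 2.43], [-1.26, 4.41], [0.16, 1.93], [-2.52, 2.52]. Speed limits (rad/s): [1.89, 1.89, 2.39, 2.39, 3.01, 3.01, 3.01].

INTERFACE

Orientations are given as [roll, pitch, yaw] about the fixed x, y, z axes, in that order (R = Rz(yaw) Ry(pitch) Rx(roll)).
In Python, from workcell import observe, grab_frame, job_done gives the robot as it stands.
- The arm moves only by the tool move_arm, never from a script. Its argument "plan" is a list that holds one entry, the list of rows, each a list of 7 numbers: the shift along the tool's x, y, z each as a share of 0.02 m, from -1 to 1, then the turn, a rotation vector about the tool's x, y, z each as a share of 6 degrees, from -1 to 1, then the opening, from -1 (shut) to 1 (fully open). A call has exactly 10 rows; each row shifts and turns the commanded pose from where the row before left it, along the tool's axes as they then stand; what a row does not reach is not made up. A row lasts 1/10 s, in which the tool goes at most 50 mm and 8.59 degrees, less where a joint would pass 70% of its speed; a pose out of reach is approached as far as the arm can. A call with a number of a shift or a turn outside -1 to 1 is refused whole. A call with a gripper value outside its range is refused whole. The fingers move at their own pace and stop on an object; "grip_force" is the grip in N (left out, the last holds). Time passes only in rows, so rows that do not move let the fingers close, or fill a call up. It gives the time, the measured TCP pose, the force, the opening and the grip force at its end, in the units of the state.
- observe(): the state, without advancing time (a new reading comes with each control period).
- grab_frame(name): name is "scene" or "top" or "wrist"; returns a dict with "color" (480x640x3 uint8, red, green, blue), "intrinsics" (3x3 intrinsics, pixels), "position" and "orientation" of the camera in the world; the wrist camera has in their place "tool_from_camera" (4x4, takes a point from camera to tool coordinates, whose origin is the TCP and whose axes are the flange's). Camera axes: x right, y down, z forward; pixel columns grow to the right and rows downward; lengths in m; the calibration is good to about 2 mm. A picture is of the moment at which its call begins: read the wrist's pose just before it. There is no depth.
- job_done(): hands the job in; it is judged then, once.
The state is a dict: "clock": time; "qpos": joint angles; "qd": joint speeds; "joint_efforts": joint torques, N m; "position": TCP position; "tool_rot": TCP orientation; "force": force on the tool from outside, world axes, zero at the start; "moment": the same for the moment, N m; "grip_width": finger opening in m; "finger_force": force on a finger pad.
Only numpy, scipy, OpenCV 4.12 (cv2) and the standard library are available. Lean on these libraries where they do the work, as an engineer would, in place of code of your own. Each camera call takes 0.05 s, during which the arm holds its last target. There are 200 camera calls.

## Working session

There is one attempt and no reset: what is moved stays moved. The work goes in short steps, Python scripts to look and compute and a tool call to move; the robot and the scene stay as the last step left them, time stands still between calls to the robot, and variables do not carry over. Pictures are saved under pics/ and viewed, at most 10 in all, crops included, and the job is handed in when it is done.

Besides the shell and the picture viewer there is one more tool, called after ">>>" as name([rows], argument=value, ...), one row to a line, values as JSON. move_arm: Moves the arm, as the interface text tells. Shift numbers are shares of 0.02 m and turn numbers shares of 6 degrees, none past 1 either way. Its arguments: {"type":"object","properties":{"plan":{"type":"array"},"grip_force":{"type":"number"}},"required":["plan"]}

```bash
mkdir -p pics; ls; cat > h.py <<'E'
import numpy as np, cv2
from scipy.spatial.transform import Rotation as R
from workcell import observe, grab_frame, job_done
def shot(n,f):
    g=grab_frame(n); cv2.imwrite('pics/'+f,g['color'][:,:,::-1]); return g
E
python3 - <<'E'
from h import *
s=observe(); print({k:np.round(v,3) for k,v in s.items()})
for n in('top','scene'):
    g=shot(n,n+'0.png'); print(n,g['intrinsics'],g['position'],g['orientation'])
    np.savez(n+'.npz',K=g['intrinsics'],p=g['position'],o=g['orientation'])
E
```

```text
pics
{'clock': np.float64(0.0), 'qpos': array([-1.282,  0.522, -0.036,  1.6  ,  0.021,  1.021, -0.113]), 'qd': array([ 0.002, -0.001,  0.   , -0.001, -0.001, -0.   , -0.001]), 'joint_efforts': array([-0.0000e+00, -9.2711e+01,  1.9800e+00, -3.6995e+01,  1.8000e-02,
        8.0000e-03, -0.0000e+00]), 'position': array([0.219, 0.585, 0.231]), 'tool_rot': array([-3.14 ,  0.   ,  2.783]), 'force': array([ 0.622,  0.152, -0.792]), 'moment': array([ 0.093, -0.048,  0.019]), 'finger_force': np.float64(0.0), 'grip_width': np.float64(0.085)}
top [[446.78358206   0.         317.74492672]
 [  0.         446.78358206 241.0952289 ]
 [  0.           0.           1.        ]] [0.43107732 0.00435485 1.00234879] [-3.02644258  0.01612247 -1.57793113]
scene [[610.62354203   0.         310.88783207]
 [  0.         610.62354203 241.60214842]
 [  0.           0.           1.        ]] [1.02906354 0.59006496 1.09150517] [-2.51103321 -0.01417148  2.50447155]
```

View pics/top0.png

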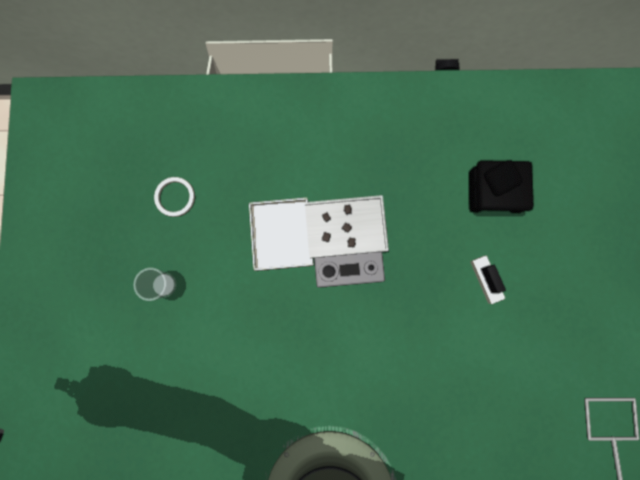

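View pics/scene0.png

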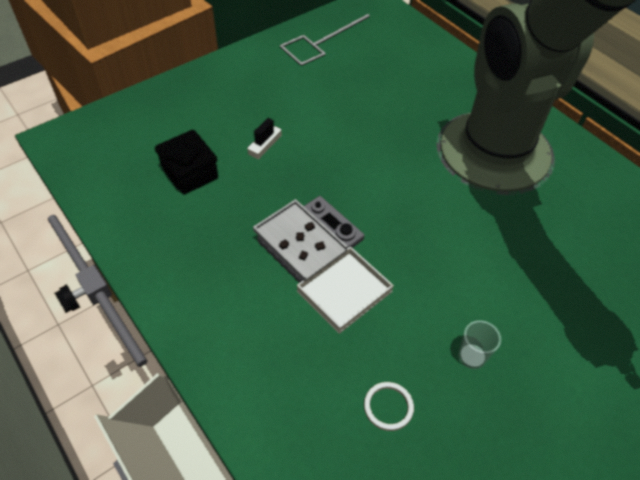

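```bash
python3 - <<'E'
import cv2,numpy as np
a=cv2.imread('pics/top0.png')
c=cv2.resize(a[186:296,242:402],None,fx=5,fy=5,interpolation=cv2.INTER_CUBIC)
cv2.imwrite('pics/cropA.png',c)
s=cv2.resize(a[250:310,462:522],None,fx=8,fy=8,interpolation=cv2.INTER_CUBIC)
cv2.imwrite('pics/cropB.png',s)
E
```

```text
(no output)
```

View pics/cropA.png

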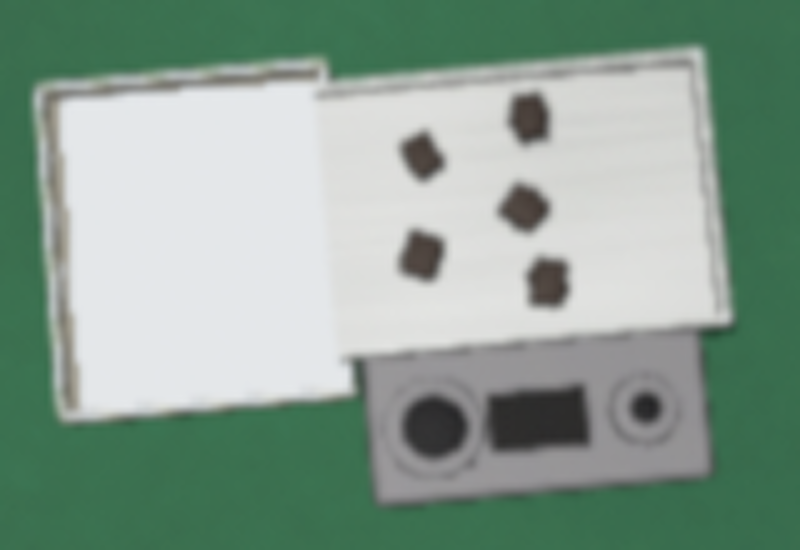

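View pics/cropB.png

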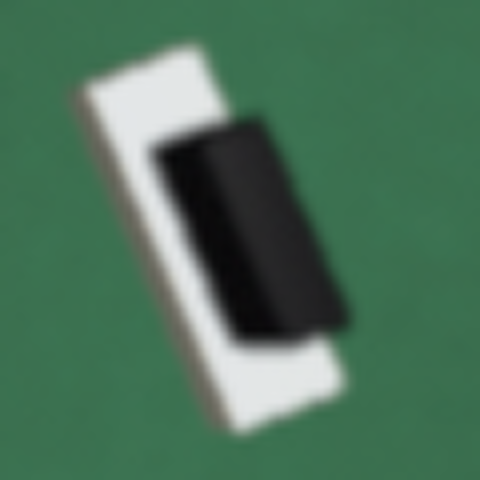

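```bash
cat >> h.py <<'E'
def proj(P,K,p,o):
    C=(np.atleast_2d(P)-p)@R.from_euler('xyz',o).as_matrix(); q=C@K.T; return q[:,:2]/q[:,2:]
def body(v,L): 
    c,s=np.cos(v[2]),np.sin(v[2]); L=np.asarray(L,float)
    return np.c_[v[0]+c*L[:,0]-s*L[:,1], v[1]+s*L[:,0]+c*L[:,1], L[:,2]]
E
python3 - <<'E'
from h import *
from scipy.optimize import least_squares
d=np.load('top.npz'); cam=(d['K'],d['p'],d['o'])
def fit(px,L,x0):
    f=lambda v:(proj(body(v,L),*cam)-px).ravel()
    r=least_squares(f,x0,loss='soft_l1'); print(np.round(r.x,4),np.round(np.degrees(r.x[2]),2)); print(np.round(r.fun.reshape(-1,2),1).tolist()); return r.x
A=lambda p:(np.array(p)+.5)/5-.5+[242,186]
B=lambda p:(np.array(p)+.5)/8-.5+[462,250]
pts=[((704,48),(60,-85,46)),((733,325),(-60,-85,46)),((343,358),(-60,85,46)),((710,473),(-125,-75,22)),((379,503),(-125,75,22)),((434,427),(-93,46,28)),((646,408),(-93,-46,26)),((36,87),(75,209,26)),((325,60),(75,79,26)),((62,421),(-75,209,26)),((354,396),(-75,79,26))]
v=fit(A([p for p,_ in pts]),np.array([l for _,l in pts])/1000,[.45,0,0])
# swap test not needed; scraper
pts=[((195,42),(50,-16,22)),((345,385),(-50,-16,22)),((238,437),(-50,16,22)),((82,88),(50,16,22)),((262,115),(30,-10,66)),((350,330),(-30,-10,66)),((205,140),(30,10,66)),((300,338),(-30,10,66))]
w=fit(B([p for p,_ in pts]),np.array([l for _,l in pts])/1000,[.4,-.35,.2])
# chips, in scale frame, z=.042
chips=A([(422,156),(529,118),(523,208),(422,256),(548,282)])
Rm=R.from_euler('xyz',cam[2]).as_matrix()
for c in chips:
    r=Rm@np.linalg.inv(cam[0])@[*c,1]; P=cam[1]+r*(.044-cam[1][2])/r[2]
    e=P[:2]-v[:2]; cs,sn=np.cos(v[2]),np.sin(v[2]); print('chip',np.round([cs*e[0]+sn*e[1],-sn*e[0]+cs*e[1]],4))
# predicted pixels in scene cam for check
e=np.load('scene.npz'); sc=(e['K'],e['p'],e['o'])
print('scene', np.round(proj(body(v,np.array([[60,-85,46],[-60,-85,46],[-75,209,26],[75,209,26],[-93,46,28]])/1e3),*sc)).tolist())
print('scene scr', np.round(proj(body(w,np.array([[50,16,22],[-50,16,22],[30,10,66],[-30,10,66]])/1e3),*sc)).tolist())
E
```

```text
[ 0.5743 -0.0422  0.0841] 4.82
[[-0.3, -0.1], [-0.0, -0.8], [-1.0, -0.1], [1.7, 0.6], [-0.6, 0.9], [0.3, 0.2], [-0.1, 0.1], [-0.0, -0.2], [0.3, -0.3], [-0.2, 0.1], [0.5, -0.4]]
[ 0.4578 -0.3514  0.3726] 21.35
[[-0.2, 0.4], [0.2, 0.3], [-0.0, -0.7], [0.5, 0.1], [0.3, -0.6], [1.4, -0.5], [-1.4, -0.1], [-1.2, 2.1]]
chip [0.0243 0.041 ]
chip [ 0.0366 -0.0069]
chip [-0.0026 -0.0004]
chip [-0.0193  0.0451]
chip [-0.0357 -0.008 ]
scene [[252.0, 226.0], [295.0, 198.0], [393.0, 284.0], [339.0, 326.0], [345.0, 231.0]]
scene scr [[258.0, 153.0], [281.0, 129.0], [259.0, 134.0], [273.0, 119.0]]
```

```bash
cat >> h.py <<'E'
from scipy.linalg import logm
def T(p,rpy):
    M=np.eye(4); M[:3,:3]=R.from_euler('xyz',rpy).as_matrix(); M[:3,3]=p; return M
def go(pos,yaw,n=None):
    """constant body twist from measured pose to target pose (tool down)"""
    s=observe(); D=np.linalg.inv(T(s['position'],s['tool_rot']))@T(pos,[np.pi,0,yaw])
    X=np.real(logm(D)); t=np.r_[X[:3,3]/.02, np.degrees([X[2,1],X[0,2],X[1,0]])/6]
    n=n or int(np.ceil(abs(t).max())); print('rows',n,'per row',np.round(t/n,3),'total',np.round(t,2)); return t
E
python3 - <<'E'
from h import *
go([.458,-.351,.2],.373,70)
E
```

```text
rows 70 per row [-0.864  0.214  0.022 -0.     0.     0.329] total [-6.049e+01  1.497e+01  1.550e+00 -0.000e+00  1.000e-02  2.301e+01]
```

>>> move_arm([
  [[-0.864, 0.214, 0.02, 0, 0, 0.33, 1], [-0.864, 0.214, 0.02, 0, 0, 0.33, 1], [-0.864, 0.214, 0.02, 0, 0, 0.33, 1], [-0.864, 0.214, 0.02, 0, 0, 0.33, 1], [-0.864, 0.214, 0.02, 0, 0, 0.33, 1], [-0.864, 0.214, 0.02, 0, 0, 0.33, 1], [-0.864, 0.214, 0.02, 0, 0, 0.33, 1], [-0.864, 0.214, 0.02, 0, 0, 0.33, 1], [-0.864, 0.214, 0.02, 0, 0, 0.33, 1], [-0.864, 0.214, 0.02, 0, 0, 0.33, 1]],
], grip_force=40)

```text
clock: 1.1
position: [0.3915, 0.537, 0.2272]
tool_rot: [-3.141, 0.0, 2.434]
force: [0.0, 0.9, 0.1]
grip_width: 0.0851
finger_force: 0.0
```

>>> move_arm([
  [[-0.864, 0.214, 0.02, 0, 0, 0.33, 1], [-0.864, 0.214, 0.02, 0, 0, 0.33, 1], [-0.864, 0.214, 0.02, 0, 0, 0.33, 1], [-0.864, 0.214, 0.02, 0, 0, 0.33, 1], [-0.864, 0.214, 0.02, 0, 0, 0.33, 1], [-0.864, 0.214, 0.02, 0, 0, 0.33, 1], [-0.864, 0.214, 0.02, 0, 0, 0.33, 1], [-0.864, 0.214, 0.02, 0, 0, 0.33, 1], [-0.864, 0.214, 0.02, 0, 0, 0.33, 1], [-0.864, 0.214, 0.02, 0, 0, 0.33, 1]],
])

```text
clock: 2.1
position: [0.5357, 0.4341, 0.2233]
tool_rot: [-3.142, 0.0, 2.089]
force: [0.2, -0.5, 0.9]
grip_width: 0.0852
finger_force: 0.0
```

>>> move_arm([
  [[-0.864, 0.214, 0.02, 0, 0, 0.33, 1], [-0.864, 0.214, 0.02, 0, 0, 0.33, 1], [-0.864, 0.214, 0.02, 0, 0, 0.33, 1], [-0.864, 0.214, 0.02, 0, 0, 0.33, 1], [-0.864, 0.214, 0.02, 0, 0, 0.33, 1], [-0.864, 0.214, 0.02, 0, 0, 0.33, 1], [-0.864, 0.214, 0.02, 0, 0, 0.33, 1], [-0.864, 0.214, 0.02, 0, 0, 0.33, 1], [-0.864, 0.214, 0.02, 0, 0, 0.33, 1], [-0.864, 0.214, 0.02, 0, 0, 0.33, 1]],
])

```text
clock: 3.1
position: [0.6365, 0.2884, 0.2193]
tool_rot: [3.142, 0.0, 1.743]
force: [0.7, 0.3, 1.3]
grip_width: 0.0856
finger_force: 0.0
```

>>> move_arm([
  [[-0.864, 0.214, 0.02, 0, 0, 0.33, 1], [-0.864, 0.214, 0.02, 0, 0, 0.33, 1], [-0.864, 0.214, 0.02, 0, 0, 0.33, 1], [-0.864, 0.214, 0.02, 0, 0, 0.33, 1], [-0.864, 0.214, 0.02, 0, 0, 0.33, 1], [-0.864, 0.214, 0.02, 0, 0, 0.33, 1], [-0.864, 0.214, 0.02, 0, 0, 0.33, 1], [-0.864, 0.214, 0.02, 0, 0, 0.33, 1], [-0.864, 0.214, 0.02, 0, 0, 0.33, 1], [-0.864, 0.214, 0.02, 0, 0, 0.33, 1]],
])

```text
clock: 4.1
position: [0.6819, 0.1172, 0.2152]
tool_rot: [-3.142, 0.0, 1.398]
force: [0.8, 0.6, 0.0]
grip_width: 0.0853
finger_force: 0.0
```

>>> move_arm([
  [[-0.864, 0.214, 0.02, 0, 0, 0.33, 1], [-0.864, 0.214, 0.02, 0, 0, 0.33, 1], [-0.864, 0.214, 0.02, 0, 0, 0.33, 1], [-0.864, 0.214, 0.02, 0, 0, 0.33, 1], [-0.864, 0.214, 0.02, 0, 0, 0.33, 1], [-0.864, 0.214, 0.02, 0, 0, 0.33, 1], [-0.864, 0.214, 0.02, 0, 0, 0.33, 1], [-0.864, 0.214, 0.02, 0, 0, 0.33, 1], [-0.864, 0.214, 0.02, 0, 0, 0.33, 1], [-0.864, 0.214, 0.02, 0, 0, 0.33, 1]],
])

```text
clock: 5.1
position: [0.6667, -0.0593, 0.2113]
tool_rot: [3.142, 0.0, 1.052]
force: [0.3, -0.0, -0.9]
grip_width: 0.0853
finger_force: 0.0
```

```bash
cat >> h.py <<'E'
def wshot(f):
    s=observe(); g=shot('wrist',f); M=T(s['position'],s['tool_rot'])@np.array(g['tool_from_camera'])
    K=g['intrinsics']; np.savez(f[:-4]+'.npz',K=K,p=M[:3,3],o=R.from_matrix(M[:3,:3]).as_euler('xyz')); print(np.round(M,3),K[0][0])
E
python3 -c "
from h import *
wshot('w1.png')
v=[.5743,-.0422,.0841]
d=np.load('w1.npz');print(np.round(proj(body(v,np.array([[60,-85,46],[-60,-85,46],[-60,85,46],[60,85,46],[-93,46,28],[-93,-46,26],[-125,-75,22],[-125,75,22]])/1e3),d['K'],d['p'],d['o'])).tolist())"
```

```text
[[ 0.868 -0.476 -0.141  0.704]
 [-0.496 -0.832 -0.248  0.003]
 [ 0.001  0.285 -0.959  0.354]
 [ 0.     0.     0.     1.   ]] 366.343141794073
[[325.0, 293.0], [223.0, 358.0], [98.0, 216.0], [207.0, 133.0], [113.0, 265.0], [178.0, 335.0], [174.0, 368.0], [70.0, 257.0]]
```

View pics/w1.png

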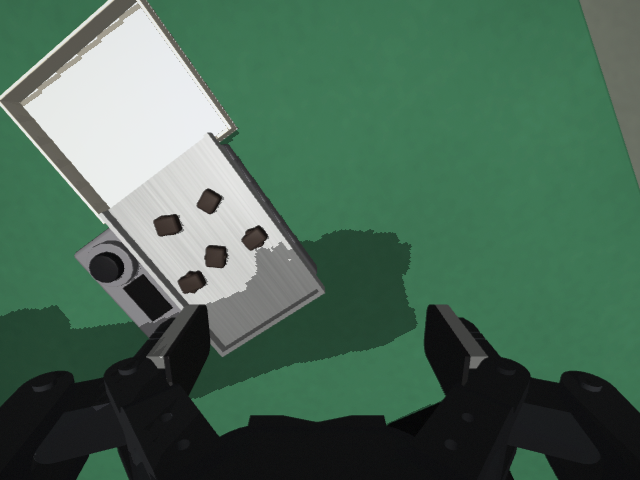

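>>> move_arm([
  [[-0.864, 0.214, 0.02, 0, 0, 0.33, 1], [-0.864, 0.214, 0.02, 0, 0, 0.33, 1], [-0.864, 0.214, 0.02, 0, 0, 0.33, 1], [-0.864, 0.214, 0.02, 0, 0, 0.33, 1], [-0.864, 0.214, 0.02, 0, 0, 0.33, 1], [-0.864, 0.214, 0.02, 0, 0, 0.33, 1], [-0.864, 0.214, 0.02, 0, 0, 0.33, 1], [-0.864, 0.214, 0.02, 0, 0, 0.33, 1], [-0.864, 0.214, 0.02, 0, 0, 0.33, 1], [-0.864, 0.214, 0.02, 0, 0, 0.33, 1]],
])

```text
clock: 6.15
position: [0.5926, -0.2202, 0.2073]
tool_rot: [3.142, -0.0, 0.706]
force: [-0.2, 0.3, 0.1]
grip_width: 0.0852
finger_force: 0.0
```

```bash
python3 - <<'E'
from h import *
wshot('w2.png')
d=np.load('w2.npz');w=[.4578,-.3514,.3726]
print(np.round(proj(body(w,np.array([[50,-16,22],[-50,-16,22],[-50,16,22],[50,16,22],[30,-10,66],[-30,-10,66],[30,10,66],[-30,10,66]])/1e3),d['K'],d['p'],d['o'])).tolist())
go([.458,-.351,.13],.373,10)
E
```

```text
[[ 0.649 -0.73  -0.216  0.649]
 [-0.761 -0.622 -0.185 -0.173]
 [ 0.001  0.285 -0.959  0.35 ]
 [ 0.     0.     0.     1.   ]] 366.343141794073
[[358.0, 356.0], [326.0, 430.0], [298.0, 423.0], [329.0, 347.0], [350.0, 399.0], [328.0, 448.0], [329.0, 393.0], [308.0, 443.0]]
rows 10 per row [-0.901  0.21   0.388  0.001  0.001  0.313] total [-9.01  2.1   3.88  0.01  0.01  3.13]
```

View pics/w2.png

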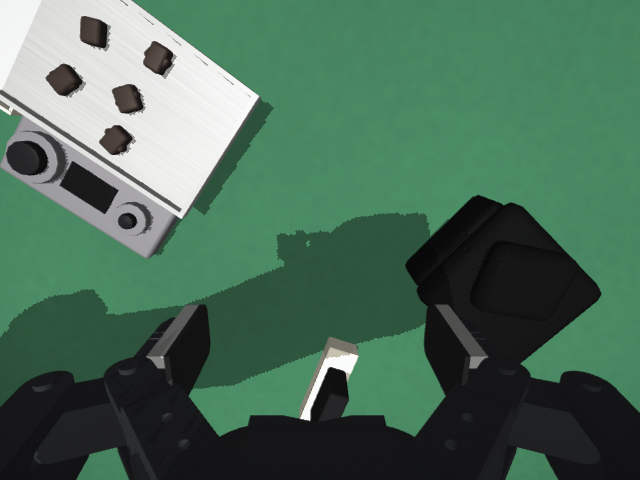

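>>> move_arm([
  [[-0.9, 0.21, 0.39, 0, 0, 0.313, 1], [-0.9, 0.21, 0.39, 0, 0, 0.313, 1], [-0.9, 0.21, 0.39, 0, 0, 0.313, 1], [-0.9, 0.21, 0.39, 0, 0, 0.313, 1], [-0.9, 0.21, 0.39, 0, 0, 0.313, 1], [-0.9, 0.21, 0.39, 0, 0, 0.313, 1], [-0.9, 0.21, 0.39, 0, 0, 0.313, 1], [-0.9, 0.21, 0.39, 0, 0, 0.313, 1], [-0.9, 0.21, 0.39, 0, 0, 0.313, 1], [-0.9, 0.21, 0.39, 0, 0, 0.313, 1]],
])

```text
clock: 7.2
position: [0.4628, -0.3507, 0.1287]
tool_rot: [3.142, 0.0, 0.379]
force: [0.6, -0.2, 0.7]
grip_width: 0.0854
finger_force: 0.0
```

```bash
python3 - <<'E'
from h import *
go([.4578,-.3514,.031],.3726,7)
E
```

```text
rows 7 per row [-0.035 -0.009  0.698  0.     0.     0.008] total [-0.25 -0.06  4.88  0.    0.    0.06]
```

>>> move_arm([
  [[0, 0, 0, 0, 0, 0, 1], [0, 0, 0.6, 0, 0, 0, 1], [0, 0, 0.6, 0, 0, 0, 1], [0, 0, 0.6, 0, 0, 0, 1], [0, 0, 0.6, 0, 0, 0, 1], [0, 0, 0.6, 0, 0, 0, 1], [0, 0, 0.6, 0, 0, 0, 1], [0, 0, 0.6, 0, 0, 0, 1], [0, 0, 0.6, 0, 0, 0, 1], [0, 0, 0, 0, 0, 0, 1]],
])

```text
clock: 8.2
position: [0.4634, -0.3494, 0.0317]
tool_rot: [-3.14, 0.001, 0.382]
force: [-0.0, -0.2, -0.6]
grip_width: 0.0853
finger_force: 0.0
```

```bash
python3 - <<'E'
from h import *
go([.4578,-.3514,.031],.3726,1)
E
```

```text
rows 1 per row [-0.3   -0.01   0.033 -0.016  0.012  0.085] total [-0.3  -0.01  0.03 -0.02  0.01  0.09]
```

>>> move_arm([
  [[-0.3, 0, 0, 0, 0, 0.085, 1], [0, 0, 0, 0, 0, 0, -1], [0, 0, 0, 0, 0, 0, -1], [0, 0, 0, 0, 0, 0, -1], [0, 0, 0, 0, 0, 0, -1], [0, 0, 0, 0, 0, 0, -1], [0, 0, 0, 0, 0, 0, -1], [0, 0, 0, 0, 0, 0, -1], [0, 0, 0, 0, 0, 0, -1], [0, 0, 0, 0, 0, 0, -1]],
], grip_force=60)

```text
clock: 9.2
position: [0.4586, -0.3519, 0.0334]
tool_rot: [-3.142, -0.0, 0.373]
force: [0.2, 1.9, 2.7]
grip_width: 0.0195
finger_force: 61.5
```

>>> move_arm([
  [[0, 0, -0.5, 0, 0, 0, -1], [0, 0, -0.7, 0, 0, 0, -1], [0, 0, -0.7, 0, 0, 0, -1], [0, 0, -0.7, 0, 0, 0, -1], [0, 0, -0.7, 0, 0, 0, -1], [0, 0, -0.7, 0, 0, 0, -1], [0, 0, -0.7, 0, 0, 0, -1], [0, 0, 0, 0, 0, 0, -1], [0, 0, 0, 0, 0, 0, -1], [0, 0, 0, 0, 0, 0, -1]],
])

```text
clock: 10.2
position: [0.4583, -0.3518, 0.1267]
tool_rot: [-3.141, 0.001, 0.373]
force: [0.1, 0.0, -2.2]
grip_width: 0.0193
finger_force: 61.2
```

```bash
python3 - <<'E'
from h import *
v=[.5743,-.0422,.0841]
P=body(v,[[0,-.05,.13]])[0]; print(P,observe()['position'])
go(P,v[2],20)
E
```

```text
[ 0.57850004 -0.09202328  0.13      ] [ 0.4582655  -0.35179566  0.12672874]
rows 20 per row [ 0.441 -0.566 -0.008 -0.     0.     0.138] total [ 8.830e+00 -1.133e+01 -1.600e-01 -1.000e-02  1.000e-02  2.760e+00]
```

>>> move_arm([
  [[0.44, -0.57, -0.01, 0, 0, 0.14, -1], [0.44, -0.57, -0.01, 0, 0, 0.14, -1], [0.44, -0.57, -0.01, 0, 0, 0.14, -1], [0.44, -0.57, -0.01, 0, 0, 0.14, -1], [0.44, -0.57, -0.01, 0, 0, 0.14, -1], [0.44, -0.57, -0.01, 0, 0, 0.14, -1], [0.44, -0.57, -0.01, 0, 0, 0.14, -1], [0.44, -0.57, -0.01, 0, 0, 0.14, -1], [0.44, -0.57, -0.01, 0, 0, 0.14, -1], [0.44, -0.57, -0.01, 0, 0, 0.14, -1]],
])

```text
clock: 11.2
position: [0.5078, -0.2163, 0.1287]
tool_rot: [-3.141, 0.001, 0.225]
force: [0.2, -0.0, -1.9]
grip_width: 0.0196
finger_force: 61.2
```

>>> move_arm([
  [[0.44, -0.57, -0.01, 0, 0, 0.14, -1], [0.44, -0.57, -0.01, 0, 0, 0.14, -1], [0.44, -0.57, -0.01, 0, 0, 0.14, -1], [0.44, -0.57, -0.01, 0, 0, 0.14, -1], [0.44, -0.57, -0.01, 0, 0, 0.14, -1], [0.44, -0.57, -0.01, 0, 0, 0.14, -1], [0.44, -0.57, -0.01, 0, 0, 0.14, -1], [0.44, -0.57, -0.01, 0, 0, 0.14, -1], [0.44, -0.57, -0.01, 0, 0, 0.13, -1], [0, 0, 0, 0, 0, 0, -1]],
])

```text
clock: 12.2
position: [0.5695, -0.1008, 0.1302]
tool_rot: [-3.141, 0.001, 0.097]
force: [0.2, -0.3, -2.8]
grip_width: 0.0188
finger_force: 61.1
```

```bash
python3 - <<'E'
from h import *
v=[.5743,-.0422,.0841]
go(body(v,[[0,-.05,.095]])[0],v[2],5)
wshot('w3.png')
d=np.load('w3.npz'); cam=(d['K'],d['p'],d['o'])
print(np.round(proj(body(v,np.array([[60,-85,46],[-60,-85,46],[-60,85,46],[60,85,46],[-93,46,28],[-93,-46,26],[-125,-75,22],[-125,75,22]])/1e3),*cam)).tolist())
s=observe();y=s['tool_rot'][2];q=[*s['position'][:2],y]; z=s['position'][2]-.0334
print(np.round(proj(body(q,np.array([[50,16,22],[50,-16,22],[-50,16,22],[-50,-16,22]])/1e3)+[0,0,z],*cam)).tolist())
E
```

```text
rows 5 per row [ 0.098 -0.079  0.352 -0.001  0.002  0.025] total [ 0.49 -0.39  1.76 -0.    0.01  0.13]
[[ 0.097 -0.954 -0.284  0.643]
 [-0.995 -0.093 -0.028 -0.094]
 [ 0.     0.285 -0.958  0.273]
 [ 0.     0.     0.     1.   ]] 366.343141794073
[[363.0, 141.0], [354.0, 321.0], [107.0, 318.0], [77.0, 137.0], [178.0, 346.0], [299.0, 346.0], [336.0, 379.0], [148.0, 377.0]]
[[281.0, 194.0], [357.0, 194.0], [286.0, 393.0], [350.0, 393.0]]
```

View pics/w3.png

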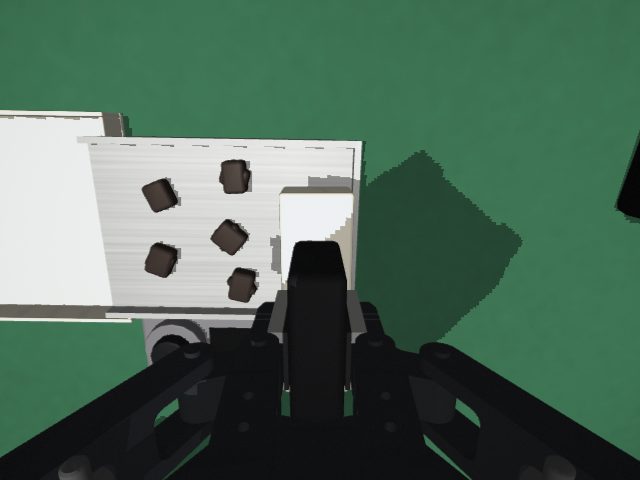

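>>> move_arm([
  [[0.1, -0.08, 0.3, 0, 0, 0.03, -1], [0.1, -0.08, 0.3, 0, 0, 0.03, -1], [0.1, -0.08, 0.3, 0, 0, 0.03, -1], [0.1, -0.08, 0.3, 0, 0, 0.03, -1], [0.1, -0.08, 0.3, 0, 0, 0.02, -1], [0, 0, 0.3, 0, 0, 0, -1], [0, 0, 0, 0, 0, 0, -1], [0, 0, 0, 0, 0, 0, -1], [0, 0, 0, 0, 0, 0, -1], [0, 0, 0, 0, 0, 0, -1]],
])

```text
clock: 13.25
position: [0.5783, -0.0939, 0.0954]
tool_rot: [3.142, -0.0, 0.08]
force: [0.0, 0.6, -2.5]
grip_width: 0.0191
finger_force: 61.1
```

```bash
python3 - <<'E'
from h import *
v=[.5743,-.0422,.0841]
go(body(v,[[0,-.05,.072]])[0],v[2],5)
E
```

```text
rows 5 per row [ 0.004 -0.019  0.234  0.    -0.001 -0.007] total [ 0.02 -0.09  1.17  0.   -0.   -0.04]
```

>>> move_arm([
  [[0, -0.05, 0.2, 0, 0, -0.04, -1], [0, -0.04, 0.2, 0, 0, 0, -1], [0, 0, 0.2, 0, 0, 0, -1], [0, 0, 0.2, 0, 0, 0, -1], [0, 0, 0.2, 0, 0, 0, -1], [0, 0, 0.1, 0, 0, 0, -1], [0, 0, 0.1, 0, 0, 0, -1], [0, 0, 0, 0, 0, 0, -1], [0, 0, 0, 0, 0, 0, -1], [0, 0, 0, 0, 0, 0, -1]],
])

```text
clock: 14.25
position: [0.5781, -0.092, 0.0712]
tool_rot: [-3.142, -0.0, 0.085]
force: [1.0, 0.3, -1.4]
grip_width: 0.0191
finger_force: 61.1
```

```bash
python3 - <<'E'
from h import *
v=[.5743,-.0422,.0841]
go(body(v,[[0,.08,.0705]])[0],v[2],20)
wshot('w4.png'); s=observe(); print(np.round([*s['position'],*s['force']],4))
E
```

```text
rows 20 per row [ 0.001 -0.325  0.002 -0.    -0.     0.   ] total [ 0.02 -6.5   0.04 -0.   -0.    0.01]
[[ 0.084 -0.955 -0.283  0.651]
 [-0.996 -0.081 -0.024 -0.086]
 [ 0.001  0.284 -0.959  0.214]
 [ 0.     0.     0.     1.   ]] 366.343141794073
[ 0.5781 -0.092   0.0713  0.343  -0.3098 -1.3821]
```

View pics/w4.png

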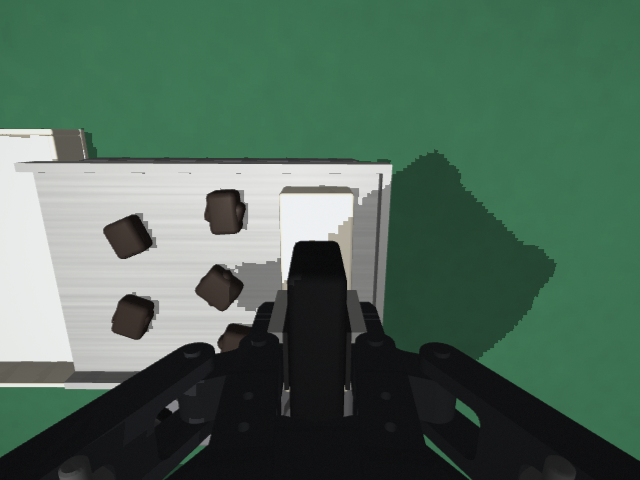

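>>> move_arm([
  [[0, -0.15, 0, 0, 0, 0, -1], [0, -0.3, 0, 0, 0, 0, -1], [0, -0.3, 0, 0, 0, 0, -1], [0, -0.35, 0, 0, 0, 0, -1], [0, -0.35, 0, 0, 0, 0, -1], [0, -0.35, 0, 0, 0, 0, -1], [0, -0.35, 0, 0, 0, 0, -1], [0, -0.35, 0, 0, 0, 0, -1], [0, -0.35, 0, 0, 0, 0, -1], [0, -0.35, 0, 0, 0, 0, -1]],
])

```text
clock: 15.3
position: [0.5725, -0.0276, 0.0711]
tool_rot: [3.142, 0.0, 0.085]
force: [-0.9, -0.6, -3.1]
grip_width: 0.0191
finger_force: 61.1
```

```bash
python3 - <<'E'
from h import *
v=[.5743,-.0422,.0841]
go(body(v,[[0,.08,.0710]])[0],v[2],10)
E
```

```text
rows 10 per row [ 0.003 -0.327  0.     0.     0.     0.001] total [ 0.03 -3.27  0.    0.    0.    0.01]
```

>>> move_arm([
  [[0, -0.35, 0, 0, 0, 0, -1], [0, -0.35, 0, 0, 0, 0, -1], [0, -0.35, 0, 0, 0, 0, -1], [0, -0.35, 0, 0, 0, 0, -1], [0, -0.35, 0, 0, 0, 0, -1], [0, -0.35, 0, 0, 0, 0, -1], [0, -0.35, 0, 0, 0, 0, -1], [0, -0.35, 0, 0, 0, 0, -1], [0, -0.35, 0, 0, 0, 0, -1], [0, -0.25, 0, 0, 0, 0, -1]],
])

```text
clock: 16.3
position: [0.5668, 0.0403, 0.071]
tool_rot: [-3.141, 0.0, 0.085]
force: [0.6, -0.2, -2.0]
grip_width: 0.0197
finger_force: 61.2
```

```bash
python3 - <<'E'
from h import *
v=[.5743,-.0422,.0841]
go(body(v,[[0,.08,.0710]])[0],v[2],10)
shot('scene','s1.png')
a=cv2.imread('pics/s1.png')[180:350,230:420]; t=cv2.imread('pics/s1.png')
shot('top','t1.png'); b=cv2.imread('pics/t1.png')[186:296,242:402]
cv2.imwrite('pics/c1.png',np.hstack([cv2.resize(a,(425,380),interpolation=cv2.INTER_CUBIC),cv2.resize(b,(375,380),interpolation=cv2.INTER_CUBIC)]))
E
```

```text
rows 10 per row [ 0.003  0.014  0.    -0.     0.     0.001] total [ 0.03  0.14  0.   -0.    0.    0.01]
```

View pics/c1.png

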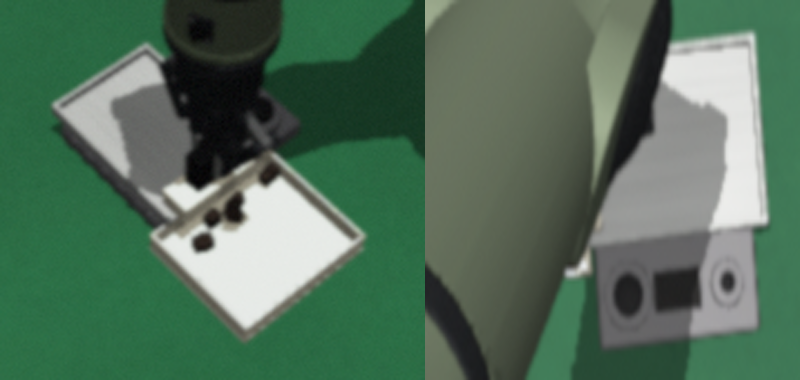

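>>> move_arm([
  [[0, 0, -0.2, 0, 0, 0, -1], [0, 0, -0.4, 0, 0, 0, -1], [0, 0, -0.6, 0, 0, 0, -1], [0, 0, -0.6, 0, 0, 0, -1], [0, 0, -0.6, 0, 0, 0, -1], [0, 0.4, -0.4, 0, 0, 0, -1], [0, 0.7, 0, 0, 0, 0, -1], [0, 0.9, 0, 0, 0, 0, -1], [0, 0.9, 0, 0, 0, 0, -1], [0, 0.9, 0, 0, 0, 0, -1]],
])

```text
clock: 17.4
position: [0.573, -0.0383, 0.1269]
tool_rot: [3.141, 0.0, 0.084]
force: [-0.7, 0.1, -1.6]
grip_width: 0.0193
finger_force: 61.2
```

```bash
python3 - <<'E'
from h import *
s=observe(); print(s['position'])
go([.49,-.25,.10],.084,12)
b=shot('scene','s2.png'); b=shot('top','t2.png')
cv2.imwrite('pics/c2.png',np.hstack([cv2.resize(cv2.imread('pics/s2.png')[180:350,230:420],(425,380),interpolation=cv2.INTER_CUBIC),cv2.resize(cv2.imread('pics/t2.png')[186:296,242:402],(375,380),interpolation=cv2.INTER_CUBIC)]))
E
```

```text
[ 0.57300678 -0.03827768  0.12686701]
rows 12 per row [-0.419  0.85   0.112  0.     0.    -0.   ] total [-5.02 10.2   1.35  0.    0.   -0.  ]
```

View pics/c2.png

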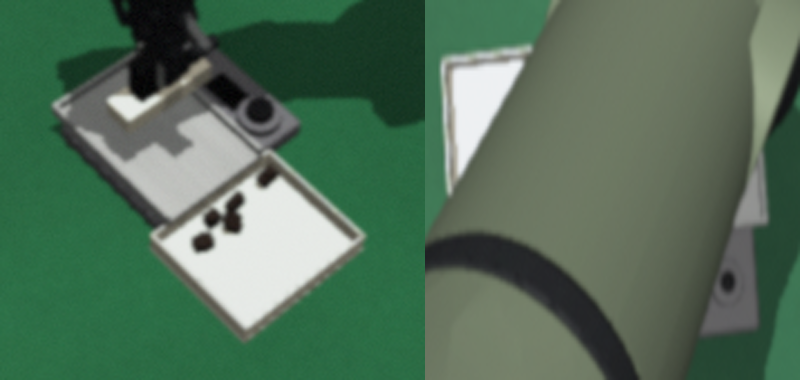

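>>> move_arm([
  [[-0.4, 0.9, 0, 0, 0, 0, -1], [-0.5, 0.95, 0, 0, 0, 0, -1], [-0.5, 0.95, 0, 0, 0, 0, -1], [-0.5, 0.95, 0, 0, 0, 0, -1], [-0.5, 0.95, 0, 0, 0, 0, -1], [-0.5, 0.95, 0, 0, 0, 0, -1], [-0.5, 0.95, 0, 0, 0, 0, -1], [-0.5, 0.95, 0, 0, 0, 0, -1], [-0.5, 0.9, 0.2, 0, 0, 0, -1], [-0.4, 0.8, 0.4, 0, 0, 0, -1]],
])

```text
clock: 18.5
position: [0.4925, -0.2302, 0.1151]
tool_rot: [3.141, -0.0, 0.084]
force: [0.1, 0.0, -1.9]
grip_width: 0.0193
finger_force: 61.0
```

```bash
python3 - <<'E'
from h import *
go([.49,-.25,.0365],.084,10)
E
```

```text
rows 10 per row [-0.021  0.097  0.393  0.    -0.    -0.   ] total [-0.21  0.97  3.93  0.   -0.   -0.  ]
```

>>> move_arm([
  [[-0.1, 0.5, 0.4, 0, 0, 0, -1], [-0.1, 0.4, 0.5, 0, 0, 0, -1], [0, 0, 0.6, 0, 0, 0, -1], [0, 0, 0.6, 0, 0, 0, -1], [0, 0, 0.6, 0, 0, 0, -1], [0, 0, 0.5, 0, 0, 0, -1], [0, 0, 0.4, 0, 0, 0, -1], [0, 0, 0.2, 0, 0, 0, -1], [0, 0, 0.1, 0, 0, 0, -1], [0, 0, 0, 0, 0, 0, -1]],
])

```text
clock: 19.5
position: [0.4908, -0.247, 0.0371]
tool_rot: [3.142, -0.0, 0.085]
force: [-0.4, -0.0, -1.8]
grip_width: 0.0192
finger_force: 61.1
```

```bash
python3 - <<'E'
from h import *
s=observe();print(s['position'],s['force'],s['tool_rot'])
E
```

```text
[ 0.49081929 -0.24695456  0.03711055] [-0.36977568 -0.04732724 -1.7976497 ] [ 3.14157564e+00 -4.22768307e-05  8.46390633e-02]
```

>>> move_arm([
  [[0, 0, 0.03, 0, 0, 0, -1], [0, 0, 0.03, 0, 0, 0, -1], [0, 0, 0.03, 0, 0, 0, -1], [0, 0, 0.03, 0, 0, 0, -1], [0, 0, 0.03, 0, 0, 0, -1], [0, 0, 0.02, 0, 0, 0, -1], [0, 0, 0, 0, 0, 0, -1], [0, 0, 0, 0, 0, 0, -1], [0, 0, 0, 0, 0, 0, -1], [0, 0, 0, 0, 0, 0, -1]],
])

```text
clock: 20.5
position: [0.4908, -0.2469, 0.0337]
tool_rot: [3.142, -0.0, 0.085]
force: [-0.3, -0.5, -1.5]
grip_width: 0.0191
finger_force: 61.1
```

>>> move_arm([
  [[0, 0, 0.02, 0, 0, 0, -1], [0, 0, 0.02, 0, 0, 0, -1], [0, 0, 0.02, 0, 0, 0, -1], [0, 0, 0, 0, 0, 0, -1], [0, 0, 0, 0, 0, 0, -1], [0, 0, 0, 0, 0, 0, -1], [0, 0, 0, 0, 0, 0, -1], [0, 0, 0, 0, 0, 0, -1], [0, 0, 0, 0, 0, 0, -1], [0, 0, 0, 0, 0, 0, -1]],
])

```text
clock: 21.5
position: [0.4909, -0.2469, 0.0333]
tool_rot: [-3.141, -0.001, 0.085]
force: [-4.7, 4.4, 18.3]
grip_width: 0.019
finger_force: 64.2
```

Firm contact with the shelf (18 N); ease back up about 0.8 mm, then release and rise.

>>> move_arm([
  [[0, 0, -0.04, 0, 0, 0, -1], [0, 0, 0, 0, 0, 0, -1], [0, 0, 0, 0, 0, 0, -0.4], [0, 0, 0, 0, 0, 0, 0], [0, 0, 0, 0, 0, 0, 0.3], [0, 0, 0, 0, 0, 0, 0.3], [0, 0, 0, 0, 0, 0, 0.3], [0, 0, 0, 0, 0, 0, 0.3], [0, 0, -0.2, 0, 0, 0, 0.3], [0, 0, -0.4, 0, 0, 0, 0.3]],
])

```text
clock: 22.5
position: [0.4905, -0.2468, 0.0454]
tool_rot: [-3.141, 0.001, 0.085]
force: [0.3, -0.2, 0.3]
grip_width: 0.0552
finger_force: 0.0
```

>>> move_arm([
  [[0, 0, -0.8, 0, 0, 0, 0.3], [0, 0, -0.8, 0, 0, 0, 0.3], [0, 0, -0.8, 0, 0, 0, 0.3], [0, 0, -0.8, 0, 0, 0, 0.3], [0, 0, -0.8, 0, 0, 0, 0.3], [0, 0, 0, 0, 0, 0, -1], [0, 0, 0, 0, 0, 0, -1], [0, 0, 0, 0, 0, 0, -1], [0, 0, 0, 0, 0, 0, -1], [0, 0, 0, 0, 0, 0, -1]],
])

```text
clock: 23.5
position: [0.4906, -0.2469, 0.1249]
tool_rot: [-3.141, 0.001, 0.085]
force: [-0.2, 0.6, -0.4]
grip_width: -0.0001
finger_force: 0.0
```

```bash
python3 - <<'E'
from h import *
v=[.5743,-.0422,.0841]
P=body(v,[[-.093,.046,.10]])[0]; print(P)
go(P,v[2],20)
# tare top height/position check: dark blob centroid in w1/w3-type views near predicted
for f in ('w1','w2'):
    d=np.load(f+'.npz'); cam=(d['K'],d['p'],d['o'])
    for z in (.024,.028,.032,.036): print(f,z,np.round(proj(body(v,[[-.093,.046,z]]),*cam),1))
    im=cv2.cvtColor(cv2.imread(f'pics/{f}.png'),cv2.COLOR_BGR2GRAY); c=proj(body(v,[[-.093,.046,.03]]),*cam)[0].astype(int)
    n,l,st,ce=cv2.connectedComponentsWithStats((im<45).astype(np.uint8)); k=[i for i in range(1,n) if np.hypot(*(ce[i]-c))<25]; print([(st[i].tolist(),np.round(ce[i],1)) for i in k])
# scraper standing check from top camera: white foot pixels
g=shot('top','t3.png'); shot('scene','s3.png')
im=g['color'].astype(int); d=np.load('top.npz'); cam=(d['K'],d['p'],d['o']); q=[.4909,-.2469,.085]
print('pred foot',np.round(proj(body(q,np.array([[50,16,22],[50,-16,22],[-50,16,22],[-50,-16,22]])/1e3),*cam)).tolist())
m=(im.min(2)>170); m[:, :395]=0; ys,xs=np.nonzero(m[220:330]); print('white bbox',xs.min(),xs.max(),ys.min()+220,ys.max()+220,len(xs)) if len(xs) else print('hidden')
E
```

```text
[ 0.47776465 -0.00417466  0.1       ]
rows 20 per row [ 0.019 -0.607  0.062 -0.     0.     0.   ] total [ 3.800e-01 -1.215e+01  1.250e+00 -0.000e+00  1.000e-02  0.000e+00]
w1 0.024 [[115.1 263.2]]
w1 0.028 [[112.8 264.6]]
w1 0.032 [[110.5 266.1]]
w1 0.036 [[108.2 267.6]]
[([90, 252, 34, 30, 792], array([106.3, 266.9]))]
w2 0.024 [[ 40.3 158.1]]
w2 0.028 [[ 36.9 158.4]]
w2 0.032 [[ 33.4 158.7]]
w2 0.036 [[ 29.9 159. ]]
[([7, 141, 41, 34, 1029], array([ 26.6, 157.7]))]
pred foot [[430.0, 242.0], [444.0, 241.0], [435.0, 288.0], [450.0, 287.0]]
white bbox 431 444 242 253 125
```

>>> move_arm([
  [[0, -0.5, 0, 0, 0, 0, -1], [0, -0.9, 0, 0, 0, 0, -1], [0, -0.9, 0, 0, 0, 0, -1], [0, -0.9, 0, 0, 0, 0, -1], [0, -0.9, 0, 0, 0, 0, -1], [0, -0.9, 0, 0, 0, 0, -1], [0, -0.9, 0, 0, 0, 0, -1], [0, -0.9, 0, 0, 0, 0, -1], [0, -0.9, 0, 0, 0, 0, -1], [0.1, -0.9, 0, 0, 0, 0, -1]],
])

```text
clock: 24.6
position: [0.4778, -0.074, 0.1253]
tool_rot: [-3.141, 0.0, 0.085]
force: [0.0, 0.2, 0.1]
grip_width: -0.0002
finger_force: 0.0
```

>>> move_arm([
  [[0.1, -0.9, 0, 0, 0, 0, -1], [0.1, -0.9, 0, 0, 0, 0, -1], [0.1, -0.9, 0.2, 0, 0, 0, -1], [0.1, -0.7, 0.4, 0, 0, 0, -1], [0, -0.2, 0.4, 0, 0, 0, -1], [0, 0, 0.3, 0, 0, 0, -1], [0, 0, 0, 0, 0, 0, -1], [0, 0, 0, 0, 0, 0, -1], [0, 0, 0, 0, 0, 0, -1], [0, 0, 0, 0, 0, 0, -1]],
])

```text
clock: 25.6
position: [0.4803, -0.0034, 0.0995]
tool_rot: [3.142, -0.0, 0.084]
force: [-0.2, -0.1, -0.2]
grip_width: 0.0002
finger_force: 0.0
```

```bash
python3 - <<'E'
from h import *
v=[.5743,-.0422,.0841]
P=body(v,[[-.093,.046,.045]])[0]
go(P,v[2],1); print(observe()['position'])
g=shot('top','t4.png'); im=g['color'].astype(int); m=(im.min(2)>170); m[:, :395]=0; ys,xs=np.nonzero(m[220:330]); print('white bbox',xs.min(),xs.max(),ys.min()+220,ys.max()+220,len(xs))
E
```

```text
rows 1 per row [-1.290e-01  3.000e-02  2.726e+00  0.000e+00 -4.000e-03 -1.000e-03] total [-0.13  0.03  2.73  0.   -0.   -0.  ]
[ 0.48026659 -0.00335638  0.09952146]
white bbox 431 449 242 288 341
```

>>> move_arm([
  [[-0.06, 0.03, 0.4, 0, 0, 0, -1], [-0.06, 0, 0.5, 0, 0, 0, -1], [0, 0, 0.5, 0, 0, 0, -1], [0, 0, 0.5, 0, 0, 0, -1], [0, 0, 0.4, 0, 0, 0, -1], [0, 0, 0.3, 0, 0, 0, -1], [0, 0, 0.2, 0, 0, 0, -1], [0, 0, 0, 0, 0, 0, -1], [0, 0, 0, 0, 0, 0, -1], [0, 0, 0, 0, 0, 0, -1]],
])

```text
clock: 26.65
position: [0.4779, -0.0038, 0.0436]
tool_rot: [3.142, -0.0, 0.085]
force: [-0.9, -0.7, 1.0]
grip_width: -0.0
finger_force: 0.8
```

>>> move_arm([
  [[0, 0, 0.05, 0, 0, 0, -1], [0, 0, 0.05, 0, 0, 0, -1], [0, 0, 0.05, 0, 0, 0, -1], [0, 0, 0.05, 0, 0, 0, -1], [0, 0, 0.05, 0, 0, 0, -1], [0, 0, 0.05, 0, 0, 0, -1], [0, 0, 0.05, 0, 0, 0, -1], [0, 0, 0.05, 0, 0, 0, -1], [0, 0, 0, 0, 0, 0, -1], [0, 0, 0, 0, 0, 0, -1]],
])

```text
clock: 27.65
position: [0.4782, -0.0038, 0.037]
tool_rot: [-3.14, -0.002, 0.084]
force: [-13.7, 1.5, 63.4]
grip_width: -0.0002
finger_force: 31.6
```

>>> move_arm([
  [[0, 0, -0.05, 0, 0, 0, -1], [0, 0, 0, 0, 0, 0, -1], [0, 0, 0, 0, 0, 0, -1], [0, 0, 0, 0, 0, 0, -1], [0, 0, 0, 0, 0, 0, -1], [0, 0, 0, 0, 0, 0, -1], [0, 0, 0, 0, 0, 0, -1], [0, 0, 0, 0, 0, 0, -1], [0, 0, 0, 0, 0, 0, -1], [0, 0, 0, 0, 0, 0, -1]],
])

```text
clock: 28.65
position: [0.4781, -0.0038, 0.0374]
tool_rot: [-3.141, -0.001, 0.084]
force: [-8.9, 1.4, 42.5]
grip_width: -0.0
finger_force: 21.1
```

>>> move_arm([
  [[0, 0, -0.05, 0, 0, 0, -1], [0, 0, -0.05, 0, 0, 0, -1], [0, 0, -0.05, 0, 0, 0, -1], [0, 0, 0, 0, 0, 0, -1], [0, 0, 0, 0, 0, 0, -1], [0, 0, 0, 0, 0, 0, -1], [0, 0, 0, 0, 0, 0, -1], [0, 0, 0, 0, 0, 0, -1], [0, 0, 0, 0, 0, 0, -1], [0, 0, 0, 0, 0, 0, -1]],
])

```text
clock: 29.65
position: [0.4779, -0.0037, 0.0393]
tool_rot: [3.142, -0.0, 0.085]
force: [2.4, 0.5, 4.7]
grip_width: -0.0001
finger_force: 2.0
```

>>> move_arm([
  [[0, 0, -0.1, 0, 0, 0, -1], [0, 0, -0.2, 0, 0, 0, -1], [0, 0, -0.5, 0, 0, 0, -1], [0, 0, -0.8, 0, 0, 0, -1], [0, 0, -0.9, 0, 0, 0, -1], [0, 0, -0.9, 0, 0, 0, -1], [0, 0, -0.9, 0, 0, 0, -1], [0, 0, -0.9, 0, 0, 0, -1], [0, 0, 0, 0, 0, 0, -1], [0, 0, 0, 0, 0, 0, -1]],
])

```text
clock: 30.65
position: [0.4776, -0.0034, 0.1436]
tool_rot: [-3.141, -0.0, 0.085]
force: [-0.4, 0.1, -0.3]
grip_width: 0.0003
finger_force: 0.0
```

```bash
python3 - <<'E'
from h import *
s=observe(); print(s['position'],s['force'])
v=[.5743,-.0422,.0841]
g=shot('scene','s5.png'); im=g['color']; e=np.load('scene.npz'); cam=(e['K'],e['p'],e['o'])
# dark blobs inside tray
q=proj(body(v,np.array([[70,84,6],[70,205,6],[-70,205,6],[-70,84,6]])/1e3),*cam)+[2,3]
m=np.zeros(im.shape[:2],np.uint8); cv2.fillPoly(m,[q.astype(int)],1)
b=((im.max(2)<110)&(m>0)).astype(np.uint8)
n,l,st,ce=cv2.connectedComponentsWithStats(b); print('tray blobs',[(int(st[i][4]),np.round(ce[i]).tolist()) for i in range(1,n)])
a0=cv2.imread('pics/scene0.png').astype(int); a=im[:,:,::-1].astype(int)
for n,(x0,y0,x1,y1) in dict(cave=(150,125,222,195),ring=(360,378,418,435),jar=(455,315,505,370)).items(): print(n,'diff',abs(a-a0)[y0:y1,x0:x1].max(),abs(a-a0)[y0:y1,x0:x1].mean().round(2))
E
```

```text
[ 0.4776025  -0.00341372  0.14356875] [-0.37328154  0.1397618  -0.2901386 ]
tray blobs [(37, [348.0, 260.0]), (156, [331.0, 276.0]), (58, [320.0, 288.0]), (72, [322.0, 311.0]), (22, [385.0, 295.0]), (10, [378.0, 301.0]), (6, [373.0, 304.0]), (19, [366.0, 310.0]), (20, [356.0, 318.0]), (8, [349.0, 323.0])]
cave diff 13 3.36
ring diff 14 5.61
jar diff 13 5.08
```

Chips are in the tray, the bystanders haven't moved, the scraper is standing and the tare button has been pressed and released.

```bash
python3 -c "
from h import *
print(job_done())"
```

```text
the job is handed in; nothing more can be done
None
```

Handed in at 30.7 s: all five chips are in the tray, the scraper is standing upright on the shelf, and the tare button was pressed to its stop and released; that press peaked at 63 N on the wrist through the closed fingertips, which only breaks the 40 N limit if fingertips count as the gripper's body.

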